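# Find the rocking corner of the lens rig and press its shim flat

### The job

One corner of the black rig plate rocks. Press down on the plate's corner lugs one after another with a fingertip until you find the one that gives, hold it down for a moment and let go, then press that corner's bent-up shim tongue fully flat and back away. Leave the other three shims bent up, and do not lift or shift the plate or disturb the things on and around it.

Things in the scene. Friction and masses are not known exactly. Their poses are not given: they have to be found in the camera images.
- plate: Rig plate: loose black metal plate, about 2.4 kg, resting on four supports. Body 194 x 130 mm (x, y), 10 mm thick, top 40 mm above the table; at each corner a lug, 44 mm along x, reaching out to 120 mm from the centre line, top also at 40 mm. A lens tube lies along its middle, up to 87 mm above the table. Origin on the table under its centre; x away from the robot, y to its left.
- plate_mid (a point): Centre of the rig plate's top face, 40 mm above the table (under the lens tube's rail); axes as the plate's.
- corner_near_left (a point): Top of the plate's corner lug nearer the robot, left (+y): a small dark disc over its foot, 40 mm above the table. Three corners stand firm when pressed; the one on the springy foot dips up to 4 mm under about 4 to 7 N pressed here and springs back when let go. Nothing in view shows which.
- corner_near_right (a point): Top of the plate's corner lug nearer the robot, right (-y): a small dark disc over its foot, 40 mm above the table. Three corners stand firm when pressed; the one on the springy foot dips up to 4 mm under about 4 to 7 N pressed here and springs back when let go. Nothing in view shows which.
- corner_far_left (a point): Top of the plate's corner lug farther from the robot, left (+y): a small dark disc over its foot, 40 mm above the table. Three corners stand firm when pressed; the one on the springy foot dips up to 4 mm under about 4 to 7 N pressed here and springs back when let go. Nothing in view shows which.
- corner_far_right (a point): Top of the plate's corner lug farther from the robot, right (-y): a small dark disc over its foot, 40 mm above the table. Three corners stand firm when pressed; the one on the springy foot dips up to 4 mm under about 4 to 7 N pressed here and springs back when let go. Nothing in view shows which.
- shim_near_left (a point): Press point of the shim at the corner nearer the robot, left (+y): 61 mm from the corner's disc in the plate's -x, 9 mm above the table, on top of the brass tongue once flat. Tongue 28 x 4 mm, 72 mm long from its hinge (14 mm from the disc, 7 mm up), points to the plate's -x, starts bent up 37 degrees: its top is then 45 mm up over this point. Turns stiffly (5 N here), stays where left. The point moves with the plate.
- shim_near_right (a point): Press point of the shim at the corner nearer the robot, right (-y): 61 mm from the corner's disc in the plate's -x, 9 mm above the table, on top of the brass tongue once flat. Tongue 28 x 4 mm, 72 mm long from its hinge (14 mm from the disc, 7 mm up), points to the plate's -x, starts bent up 37 degrees: its top is then 45 mm up over this point. Turns stiffly (5 N here), stays where left. The point moves with the plate.
- shim_far_left (a point): Press point of the shim at the corner farther from the robot, left (+y): 61 mm from the corner's disc in the plate's -x, 9 mm above the table, on top of the brass tongue once flat. Tongue 28 x 4 mm, 72 mm long from its hinge (14 mm from the disc, 7 mm up), points to the plate's -x, starts bent up 37 degrees: its top is then 45 mm up over this point. Turns stiffly (5 N here), stays where left. The point moves with the plate.
- shim_far_right (a point): Press point of the shim at the corner farther from the robot, right (-y): 61 mm from the corner's disc in the plate's -x, 9 mm above the table, on top of the brass tongue once flat. Tongue 28 x 4 mm, 72 mm long from its hinge (14 mm from the disc, 7 mm up), points to the plate's -x, starts bent up 37 degrees: its top is then 45 mm up over this point. Turns stiffly (5 N here), stays where left. The point moves with the plate.
- foot_give (a joint): Sinking of the springy foot, wherever it is, m: 0 at rest, 0.004 pressed to its stop. It does not tell which corner it is under; the spring starts to yield at about 4 N.
- shim_p (a joint): Angle of the shim at the rocking corner, wherever that is, rad: 0 bent up, 0.65 flat (its stop), when its cam stands up under the lug and stops the rocking.
- shim_q (a joint): Angle of the shim at one of the three firm corners (not told which), rad: 0 bent up as it must stay, 0.65 flat.
- shim_r (a joint): Angle of the shim at one of the three firm corners (not told which), rad: 0 bent up as it must stay, 0.65 flat.
- shim_s (a joint): Angle of the shim at one of the three firm corners (not told which), rad: 0 bent up as it must stay, 0.65 flat.
- lens_cell: Black ring, 26 mm across, 10 mm high, loose on the plate left of the tube; origin under its centre. Leave it.
- short_post: Steel post, 17 mm across, 32 mm high, standing loose on the plate right of the tube; origin under its centre. Leave it.
- driver: Screwdriver, 170 mm, lying on the table left of the plate; origin on its axis, under it; x along it. Leave it.
- lens_cap: Black cap, 40 mm across, 12 mm high, on the table beyond the plate; origin under its centre. Leave it.
- screw_jar: Clear jar, 48 mm across, 60 mm high, on the table right of the plate; origin under its centre. Leave it.
- mount_block: Black block 40 x 50 x 30 mm with a steel stud on top, on the table right of the plate; origin under its centre. Leave it.
- spanner: Spanner, 130 mm, lying on the table left of the plate; x along it. Leave it.
Mind the look-alikes: they are no part of the job. Leave any orange or turquoise look-alike of the part that bears shim_q alone.

How it is judged:
By the outcome, as a careful person would: the job done as asked, in the order asked, and still so for the second after the job is handed in, with the robot touching nothing.
It also fails if it takes over 61 s, if anything falls off the work surface, if the arm or the gripper's body presses on something with over 40 N, if the wrist force passes 120 N, or if a joint passes its speed limit or range.

### The arm

A 6-joint arm with a two-finger parallel gripper is mounted at the origin on the work surface. World frame = base frame: x ahead of the robot, y to its left, z up, the work surface at z = 0. Lengths are in mm, angles in rad, forces in N, time in s.
With the tool pointing down it reaches from about 350 to 975 mm from the base axis. Payload 7.1 kg.
Tool frame: the origin (TCP) lies at the very end of the fingers, on their centre line; the grasp point (between the pads) lies 19 mm behind it; z points along the fingers, y is the direction in which the jaws open and shut (so a half turn about z gives the same grasp; the last joint's range is limited). The gripper opens to 88 mm and grips with 3 to 60 N. Pads are 20 mm wide; open, the fingers measure 115 mm over their backs; the gripper's body (75 mm by 178 mm) begins 61 mm behind the grasp point.
Start: joints at [-1.217, 0.423, 1.63, -0, 1.089, -0.019], TCP at [227.656, -582.046, 189.775] pointing down, gripper open.
Joint ranges: [-3, 3], [-0.9, 2.11], [0.09, 2.58], [-1.31, 4.45], [0.11, 2.69], [-2.54, 2.54]. Speed limits (rad/s): [2.39, 2.39, 3.01, 3.14, 3.14, 3.14].

### API

Orientations are given as a rotation vector (axis times angle).
In Python, from workcell import monitor, vision, order, find_in, regions_of, place_of gives the robot as it stands. The module is installed in compiled form; this text tells all that it offers.
- The arm moves only by the tool carry_out, never from a script. Its argument "targets" is a list of rows, each a list of 3 entries, a list of its own where there are three numbers: the turn, a rotation vector about the world's x, y, z in degrees, then the shift along the world's x, y, z in mm, then the finger opening in mm, from 0 to 87.8. In form: [[[rx, ry, rz], [x, y, z], hand], ...]. A call has 1 to 10 rows; each row is the pose to reach, as a shift and turn from the pose commanded when the call began; what a row does not reach only later rows make up. A row lasts 1/12 s, in which the tool goes at most 41.7 mm and 7.16 degrees, less where a joint would pass 70% of its speed; a pose out of reach is approached as far as the arm can. A call with a gripper value outside its range is refused whole. The fingers move at their own pace and stop on an object; the grip force is fixed at half the most. Time passes only in rows, so rows that repeat a pose let the fingers close. It gives the time, the measured TCP pose, the force and the opening at its end, in the units of the state.
- monitor.get_obs(): the state, without advancing time (a new reading comes with each control period).
- vision.get_image(name): name is "scene" or "top"; returns the picture (384x512x3 uint8, red, green, blue); there is no depth.
- vision.camera_model(name): a dict with "K" (3x3 intrinsics, pixels), "rvec" (rotation vector, rad) and "tvec" (3), from world to camera coordinates, as OpenCV has them. Camera axes: x right, y down, z forward; pixel columns grow to the right and rows downward; lengths in mm; the calibration is good to about 2 mm. A picture is of the moment at which its call begins. camera_model takes no time and is no camera call.
- order.close_job(): hands the job in, once; it reports no verdict.
Trained networks look in the newest picture that a camera, given by its name, has taken for a name from the list of things; names that differ only in an ending like _2 or _b are one class to them, and where a whole thing is asked for, a point or a joint stands for the part that bears it (a point fixed in the world has none). Each returns a list of dicts, best first, with "confidence" (0 to 1); they miss things now and then, are a little off and sometimes report something else, mostly with a low value. They report only what shows in the picture. A call takes as long as a camera call. They do not tell look-alikes from the thing itself.
- find_in(query, camera): "point" ([x, y, z] in mm, in the coordinates of the camera as it stood for that picture, good to about 4 mm: the middle of the surface that is visible of it).
- regions_of(query, camera): "mask" (384x512 bool, what is visible of it).
- place_of(query, camera): "point" ([x, y, z] in mm, in the coordinates of the camera as it stood for that picture, good to about 4 mm: a listed point, or the origin of a listed thing).
The state is a dict: "t": time; "qpos": joint angles; "qvel": joint speeds; "joint_torque": joint torques, N m; "ee_pos": TCP position; "orientation": TCP orientation; "ft_force": force on the tool from outside, world axes, zero at the start; "moment": the same for the moment, N m; "width": finger opening in mm.
Only numpy, scipy, OpenCV 4.12 (cv2) and the standard library are available. Lean on these libraries where they do the work, as an engineer would, in place of code of your own. Each camera call takes 0.05 s, during which the arm holds its last target.

## Working session

There is one attempt and no reset: what is moved stays moved. The work goes in short steps, Python scripts to look and compute and a tool call to move; the robot and the scene stay as the last step left them, time stands still between calls to the robot, and variables do not carry over. Pictures are saved under pics/ and viewed, and the job is handed in when it is done.

Besides the shell and the picture viewer there is one more tool, called after "Emit:" as name(argument=value, ...), one argument or row to a line, values as JSON. carry_out: Moves the arm, as the interface text tells. Its arguments: {"type":"object","properties":{"targets":{"type":"array","items":{"type":"array"}}},"required":["targets"]}

```bash
mkdir -p pics; cat > h.py <<'E'
import numpy as np, cv2
from workcell import monitor, vision, order, find_in, regions_of, place_of
def save(n,f,crop=None,s=1):
    im=vision.get_image(n)
    if crop: im=im[crop[1]:crop[3],crop[0]:crop[2]]
    im=cv2.resize(im,None,fx=s,fy=s,interpolation=cv2.INTER_CUBIC)
    cv2.imwrite('pics/'+f,im[:,:,::-1])
def c2w(n,p):
    m=vision.camera_model(n);R=cv2.Rodrigues(np.array(m['rvec'],float))[0]
    return R.T@(np.array(p)-np.array(m['tvec']).ravel())
def w2p(n,P):
    m=vision.camera_model(n)
    return cv2.projectPoints(np.array(P,float).reshape(-1,1,3),np.array(m['rvec'],float),np.array(m['tvec'],float),np.array(m['K'],float),None)[0].reshape(-1,2)
E
python3 - <<'E'
from h import *
save('scene','s0.png',s=1.5);save('top','t0.png',s=1.5)
o=monitor.get_obs();print({k:np.round(v,3) for k,v in o.items()})
for c in ['scene','top']:
  for q in ['plate','plate_mid','corner_near_left','corner_near_right','corner_far_left','corner_far_right','shim_near_left','shim_near_right','shim_far_left','shim_far_right']:
    r=place_of(q,c)
    print(c,q,[(round(d['confidence'],2),np.round(c2w(c,d['point'])).tolist(),w2p(c,c2w(c,d['point'])).round().tolist()) for d in r[:3]])
E
```

```text
{'t': np.float64(0.1), 'qpos': array([-1.217,  0.424,  1.631, -0.   ,  1.089, -0.019]), 'qvel': array([ 0.001, -0.001, -0.002,  0.001, -0.   , -0.002]), 'joint_torque': array([ 0.0000e+00, -5.4561e+01, -2.7432e+01,  6.5000e-02,  1.9000e-02,
       -0.0000e+00]), 'ee_pos': array([ 227.47 , -581.565,  189.103]), 'orientation': array([-3.086, -0.582,  0.   ]), 'ft_force': array([ 0.436, -0.74 ,  0.133]), 'moment': array([ 0.012,  0.001, -0.027]), 'width': np.float64(87.951)}
scene plate [(0.95, [589.0, -56.0, 5.0], [[230.0, 215.0]])]
scene plate_mid [(0.66, [588.0, -298.0, -1.0], [[173.0, 300.0]]), (0.65, [586.0, -56.0, 41.0], [[228.0, 208.0]])]
scene corner_near_left [(0.6, [516.0, 44.0, 40.0], [[226.0, 166.0]]), (0.58, [516.0, -149.0, 41.0], [[182.0, 226.0]])]
scene corner_near_right [(0.57, [514.0, -148.0, 40.0], [[182.0, 225.0]])]
scene corner_far_left [(0.76, [662.0, 40.0, 38.0], [[274.0, 193.0]])]
scene corner_far_right [(0.66, [660.0, -150.0, 40.0], [[233.0, 255.0]]), (0.41, [579.0, -9.0, 43.0], [[235.0, 192.0]]), (0.23, [585.0, -299.0, 1.0], [[171.0, 299.0]])]
scene shim_near_le
[... 282 characters left out ...]
id [(0.95, [588.0, -57.0, 39.0], [[290.0, 214.0]])]
top corner_near_left [(0.91, [510.0, 37.0, 41.0], [[255.0, 243.0]]), (0.42, [774.0, 41.0, -2.0], [[254.0, 147.0]])]
top corner_near_right [(0.88, [515.0, -147.0, 41.0], [[325.0, 242.0]]), (0.21, [586.0, -301.0, 2.0], [[380.0, 216.0]])]
top corner_far_left [(0.78, [667.0, 42.0, 38.0], [[253.0, 184.0]])]
top corner_far_right [(0.87, [663.0, -149.0, 43.0], [[325.0, 185.0]])]
top shim_near_left []
top shim_near_right [(0.69, [586.0, -303.0, -1.0], [[381.0, 216.0]])]
top shim_far_left [(0.69, [600.0, 45.0, 3.0], [[252.0, 210.0]]), (0.3, [466.0, -286.0, -5.0], [[374.0, 260.0]])]
top shim_far_right [(0.83, [605.0, -144.0, 13.0], [[322.0, 208.0]])]
```

View pics/s0.png

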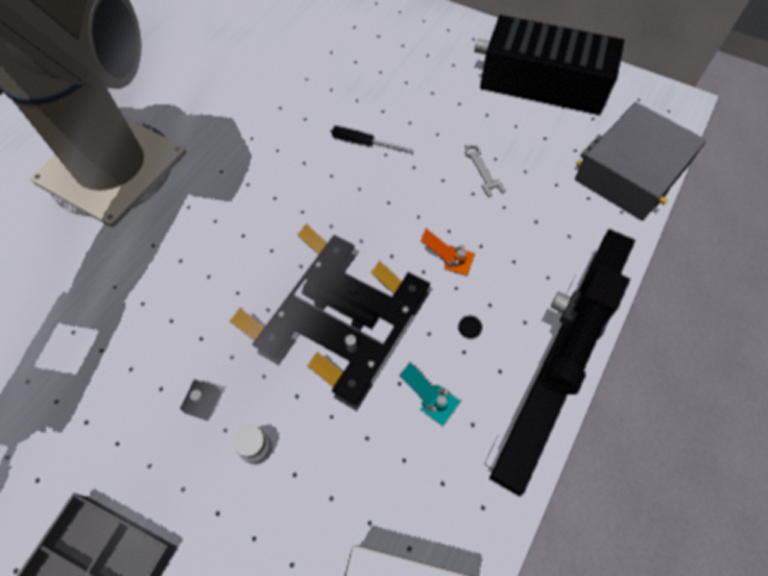

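View pics/t0.png

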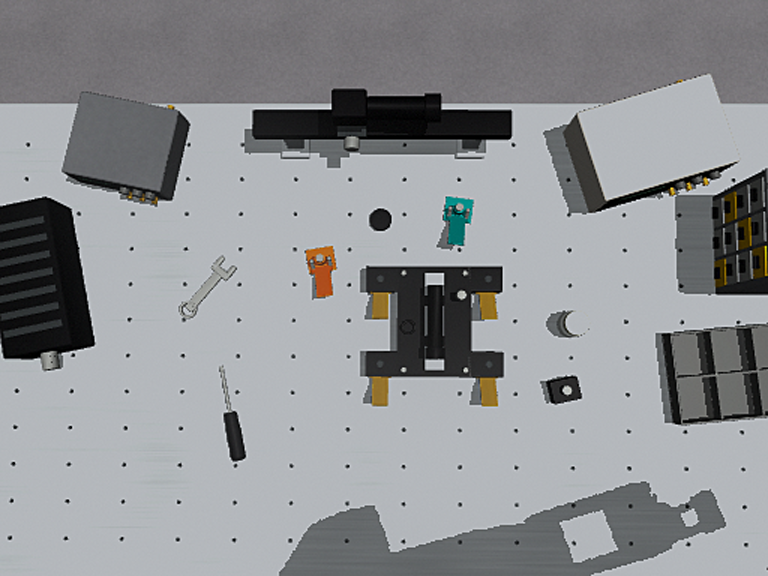

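```bash
python3 - <<'E'
from h import *
save('scene','s1.png',(140,110,350,290),3.8);save('top','t1.png',(225,140,360,280),4.2)
E
```

```text
(no output)
```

View pics/s1.png

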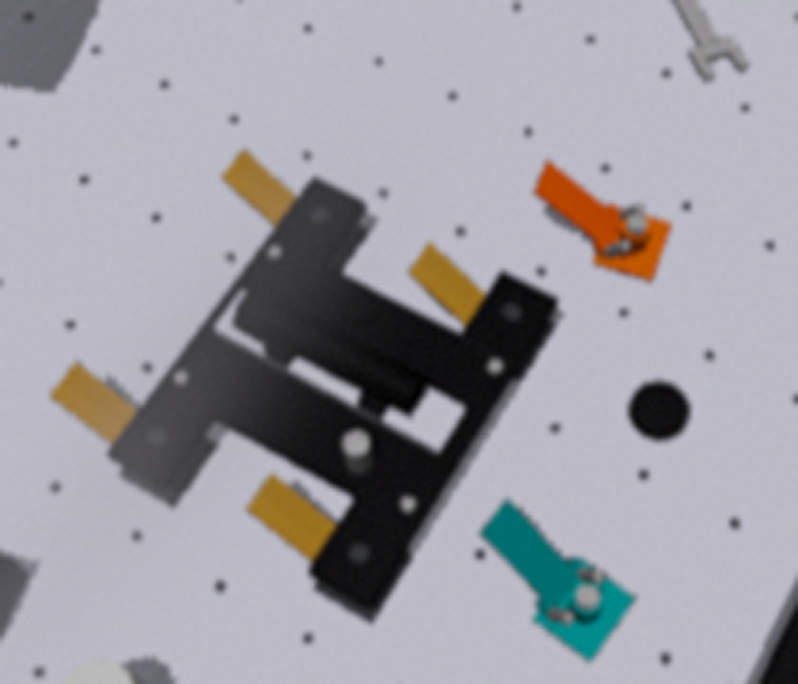

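View pics/t1.png

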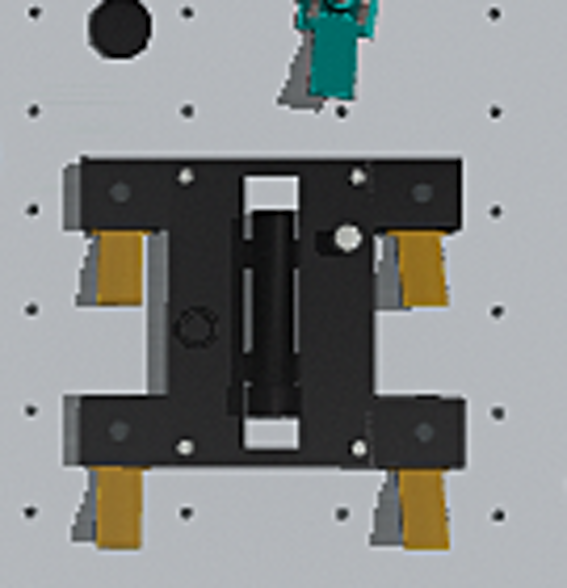

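The crops show the plate with its four small discs: near-left (253,243), near-right (326,243), far-left (254,186) and far-right (325,186) in the top view. Each has a brass tongue on its -x side. The look-alikes are the orange shim at top (214,180) and the teal one at top (305,147). They stand apart from the plate and I'll leave them alone. Next I triangulate the discs.

```bash
python3 - <<'E'
from h import *
t=np.array([[119,432],[424,432],[120,192],[422,192]])/4.2+[225,140]
s=np.array([[320,214],[156,436],[512,311],[358,552]])/3.8+[140,110]
def P(n):
    m=vision.camera_model(n);R=cv2.Rodrigues(np.array(m['rvec'],float))[0]
    return np.array(m['K'])@np.c_[R,np.array(m['tvec']).ravel()]
X=cv2.triangulatePoints(P('top'),P('scene'),t.T-0.4,s.T-0.4);X=(X[:3]/X[3]).T
print(X.round(1))
def bp(n,uv,z):
    M=P(n);H=np.c_[M[:,0],M[:,1],M[:,2]*z+M[:,3]]
    r=np.linalg.solve(H,np.c_[uv,np.ones(len(uv))].T);return (r[:2]/r[2]).T
print(bp('top',t-.4,40).round(1).tolist());print(bp('scene',s-.4,40).round(1).tolist())
for q in ['lens_cell','short_post','driver','lens_cap','screw_jar','mount_block','spanner']:
    for c in ['top','scene']:
        r=place_of(q,c);print(q,c,[(round(d['confidence'],2),c2w(c,d['point']).round().tolist()) for d in r[:1]])
m=vision.camera_model('top')
for n in ['top','scene']: print(n,c2w(n,[0,0,0]).round())
E
```

```text
[[ 512.5   41.    43. ]
 [ 513.3 -148.6   44.9]
 [ 662.6   41.2   43.5]
 [ 662.9 -148.4   44.7]]
[[512.5, 41.1], [513.5, -148.9], [663.1, 41.3], [663.9, -148.6]]
[[511.4, 42.5], [510.8, -147.9], [661.6, 42.6], [661.0, -148.0]]
lens_cell top [(0.53, [604.0, 43.0, 2.0])]
lens_cell scene [(0.38, [579.0, -10.0, 41.0])]
short_post top [(0.52, [632.0, -101.0, 41.0])]
short_post scene [(0.52, [633.0, -99.0, 40.0])]
driver top [(0.8, [429.0, 306.0, 0.0])]
driver scene [(0.62, [430.0, 306.0, -2.0])]
lens_cap top [(0.61, [584.0, -53.0, -2.0])]
lens_cap scene [(0.75, [773.0, 43.0, -2.0])]
screw_jar top [(0.8, [587.0, -302.0, 2.0])]
screw_jar scene [(0.6, [584.0, -301.0, -3.0])]
mount_block top [(0.84, [466.0, -289.0, -4.0])]
mount_block scene [(0.75, [466.0, -285.0, 3.0])]
spanner top [(0.76, [645.0, 358.0, -2.0])]
spanner scene [(0.71, [646.0, 363.0, -3.0])]
top [ 517.   15. 1355.]
scene [ 841. -342.  837.]
```

The discs triangulate to z≈43–45 against the stated 40, within calibration. Their spacing is 150×190 mm and the plate has no noticeable yaw. Estimated positions are NL (512.5,41.5), NR (512.5,-148.5), FL (662.5,41.5) and FR (662.5,-148.3). I'll close the fingers and turn the jaws along x so the gripper body stays clear of the tube.

Emit:
carry_out(
  targets=[
    [[0, 0, 6.9], [20, 31, -4], 0],
    [[0, 0, 13.7], [40, 62, -8], 0],
    [[0, 0, 20.6], [60, 93, -12], 0],
    [[0, 0, 27.4], [80, 124, -16], 0],
    [[0, 0, 34.3], [100, 155, -20], 0],
    [[0, 0, 41.2], [120, 186, -24], 0],
    [[0, 0, 48], [140, 217, -28], 0],
    [[0, 0, 54.9], [160, 248, -32], 0],
    [[0, 0, 61.8], [180, 279, -36], 0],
    [[0, 0, 68.6], [200, 310, -40], 0],
  ],
)

```text
t: 2.73
ee_pos: [428.5, -270.5, 149.9]
orientation: [2.215, 2.227, 0.0]
ft_force: [0.6, -1.1, -0.2]
width: 24.8
```

Emit:
carry_out(
  targets=[
    [[0, 0, 0], [20, 30, -10], 0],
    [[0, 0, 0], [40, 60, -20], 0],
    [[0, 0, 0], [60, 90, -35], 0],
    [[0, 0, 0], [85, 123.5, -50], 0],
    [[0, 0, 0], [85, 123.5, -70], 0],
    [[0, 0, 0], [85, 123.5, -85], 0],
    [[0, 0, 0], [85, 123.5, -95], 0],
    [[0, 0, 0], [85, 123.5, -95], 0],
    [[0, 0, 0], [85, 123.5, -95], 0],
  ],
)

```text
t: 3.48
ee_pos: [512.3, -148.8, 54.7]
orientation: [-2.222, -2.219, 0.001]
ft_force: [0.1, 0.2, -1.0]
width: 0.5
```

```bash
python3 - <<'E'
from h import *
save('scene','s2.png',(140,110,350,290),3.8);save('top','t2.png',(225,140,360,280),4.2)
o=monitor.get_obs();print(o['ee_pos'],o['ft_force'],w2p('scene',o['ee_pos']),(w2p('scene',o['ee_pos'])-[140,110])*3.8)
E
```

```text
[ 513.13492205 -149.25387946   55.63570928] [ 0.7114737  -0.55407738 -0.15374812] [[179.8365625  222.69734226]] [[151.37893749 428.24990058]]
```

View pics/s2.png

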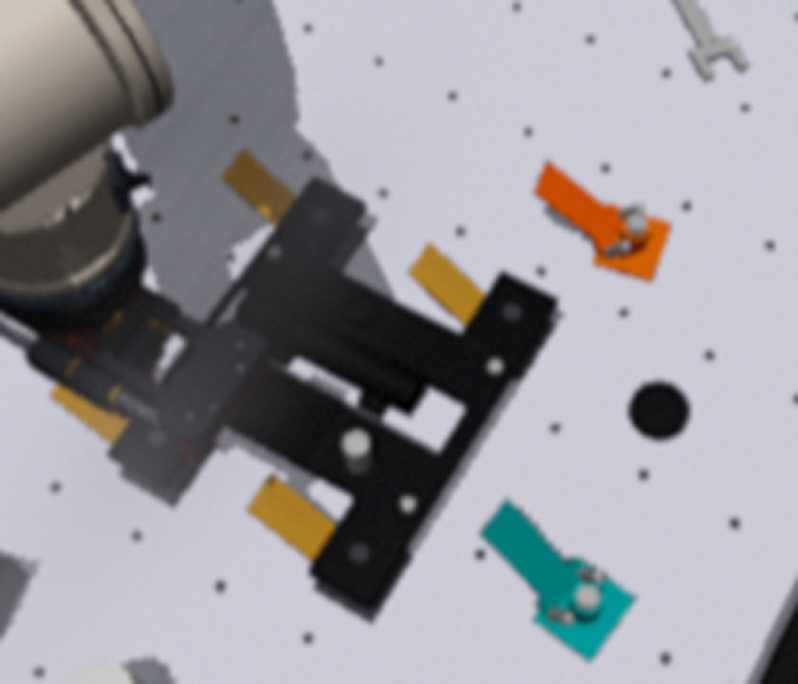

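The fingertip is over the near-right disc. I descend gently until it touches.

Emit:
carry_out(
  targets=[
    [[0, 0, 0], [0, 0, -4], 0],
    [[0, 0, 0], [0, 0, -8], 0],
    [[0, 0, 0], [0, 0, -11], 0],
    [[0, 0, 0], [0, 0, -12], 0],
    [[0, 0, 0], [0, 0, -13], 0],
    [[0, 0, 0], [0, 0, -14], 0],
    [[0, 0, 0], [0, 0, -14], 0],
  ],
)

```text
t: 4.17
ee_pos: [512.6, -148.5, 40.6]
orientation: [-2.222, -2.221, 0.0]
ft_force: [-0.1, 0.4, -1.0]
width: 0.7
```

Emit:
carry_out(
  targets=[
    [[0, 0, 0], [0, 0, -1], 0],
    [[0, 0, 0], [0, 0, -1], 0],
  ],
)

```text
t: 4.33
ee_pos: [512.6, -148.5, 39.7]
orientation: [-2.222, -2.221, 0.0]
ft_force: [-0.1, 0.2, -0.8]
width: 0.8
```

Emit:
carry_out(
  targets=[
    [[0, 0, 0], [0, 0, -1], 0],
    [[0, 0, 0], [0, 0, -1], 0],
  ],
)

```text
t: 4.5
ee_pos: [512.6, -148.5, 38.7]
orientation: [-2.222, -2.221, 0.0]
ft_force: [-0.0, -0.3, -0.4]
width: 0.1
```

Emit:
carry_out(
  targets=[
    [[0, 0, 0], [0, 0, -0.5], 0],
    [[0, 0, 0], [0, 0, -1], 0],
    [[0, 0, 0], [0, 0, -1], 0],
  ],
)

```text
t: 4.75
ee_pos: [512.6, -148.5, 37.7]
orientation: [-2.222, -2.221, 0.0]
ft_force: [-0.0, 0.0, 0.4]
width: 0.5
```

Emit:
carry_out(
  targets=[
    [[0, 0, 0], [0, 0, -0.5], 0],
    [[0, 0, 0], [0, 0, -0.5], 0],
  ],
)

```text
t: 4.92
ee_pos: [512.6, -148.5, 37.2]
orientation: [-2.222, -2.221, 0.0]
ft_force: [-0.0, 0.1, 0.0]
width: 0.3
```

```bash
python3 - <<'E'
from h import *
save('scene','s3.png',(150,150,250,250),6);save('top','t3.png',(225,140,360,280),4.2)
for i in range(5):
    o=monitor.get_obs();print(o['ee_pos'],o['ft_force'],o['joint_torque'].round(2)); vision.get_image('top')
E
```

```text
[ 512.6672381  -148.54270585   37.28054495] [ 0.20891521  1.24016118 -1.05855932] [-0.000e+00 -5.039e+01 -1.758e+01  4.000e-02  3.000e-02 -0.000e+00]
[ 512.62769037 -148.54825907   37.26204949] [-0.11321499 -0.2737701  -0.75255058] [ 0.000e+00 -5.039e+01 -1.758e+01  4.000e-02  4.000e-02 -0.000e+00]
[ 512.68740536 -148.55371201   37.28047567] [1.34712967 0.43334231 0.64231505] [-0.000e+00 -5.039e+01 -1.758e+01  4.000e-02  4.000e-02 -0.000e+00]
[ 512.63448358 -148.55603878   37.27025065] [ 0.38036094 -0.35313676  0.26455585] [-0.000e+00 -5.040e+01 -1.759e+01  4.000e-02  4.000e-02 -0.000e+00]
[ 512.67677033 -148.55860593   37.29349908] [ 0.15672533 -0.54013765 -0.17223179] [-0.000e+00 -5.040e+01 -1.759e+01  4.000e-02  4.000e-02 -0.000e+00]
```

View pics/s3.png

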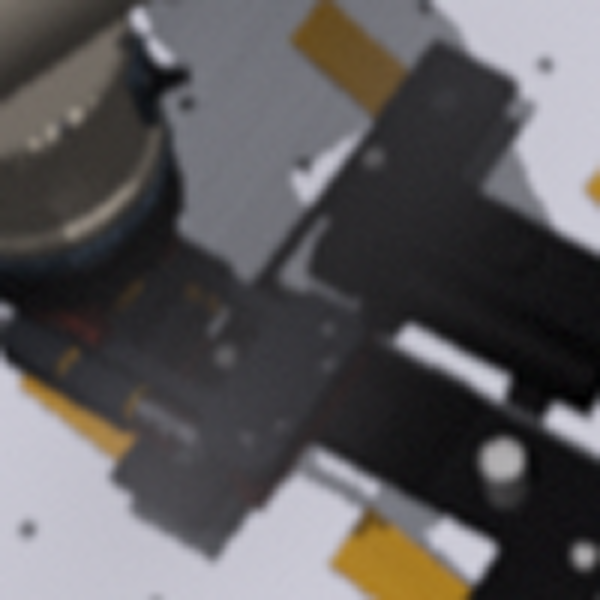

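View pics/t3.png

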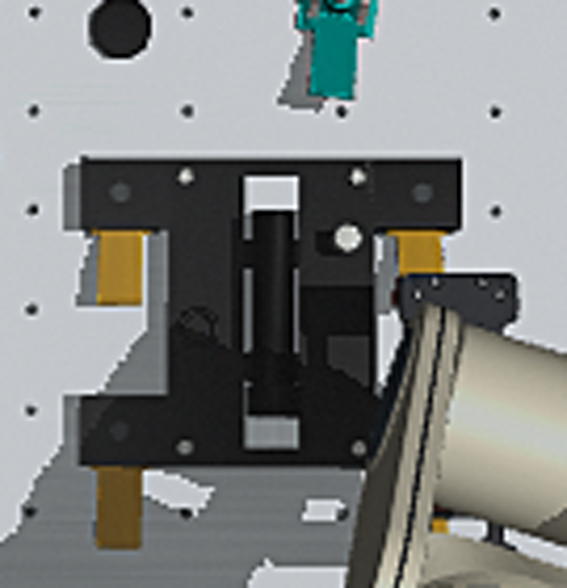

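No contact shows yet, so I go on in small steps.

Emit:
carry_out(
  targets=[
    [[0, 0, 0], [0, 0, -0.5], 0],
    [[0, 0, 0], [0, 0, -1], 0],
    [[0, 0, 0], [0, 0, -1], 0],
  ],
)

```text
t: 5.52
ee_pos: [512.6, -148.5, 36.2]
orientation: [-2.222, -2.221, 0.0]
ft_force: [0.6, 0.3, 0.7]
width: 0.5
```

Emit:
carry_out(
  targets=[
    [[0, 0, 0], [0, 0, -0.5], 0],
    [[0, 0, 0], [0, 0, -1], 0],
    [[0, 0, 0], [0, 0, -1], 0],
  ],
)

```text
t: 5.77
ee_pos: [512.6, -148.5, 35.2]
orientation: [-2.222, -2.221, 0.0]
ft_force: [-0.1, 0.5, 0.2]
width: 0.6
```

```bash
python3 - <<'E'
from h import *
for i in range(4):
    o=monitor.get_obs();print(o['ee_pos'],o['ft_force'],o['joint_torque'].round(2)); vision.get_image('top')
save('scene','s4.png',(150,150,250,250),6)
E
```

```text
[ 512.5914966  -148.532126     35.16794593] [-0.08787524  0.50753444  0.22045233] [-0.000e+00 -5.052e+01 -1.750e+01  4.000e-02  2.000e-02  0.000e+00]
[ 512.59086265 -148.54388624   35.18220585] [-0.16189331  0.1101469   0.22875782] [-0.000e+00 -5.047e+01 -1.746e+01  4.000e-02  3.000e-02  0.000e+00]
[ 512.65010579 -148.53371504   35.24608473] [0.11139508 0.24673814 0.41142068] [ 0.000e+00 -5.046e+01 -1.745e+01  4.000e-02  4.000e-02 -0.000e+00]
[ 512.665498   -148.52666053   35.25647577] [-0.26913149 -0.24531878 -0.31076485] [-0.000e+00 -5.046e+01 -1.745e+01  4.000e-02  4.000e-02 -0.000e+00]
```

View pics/s4.png

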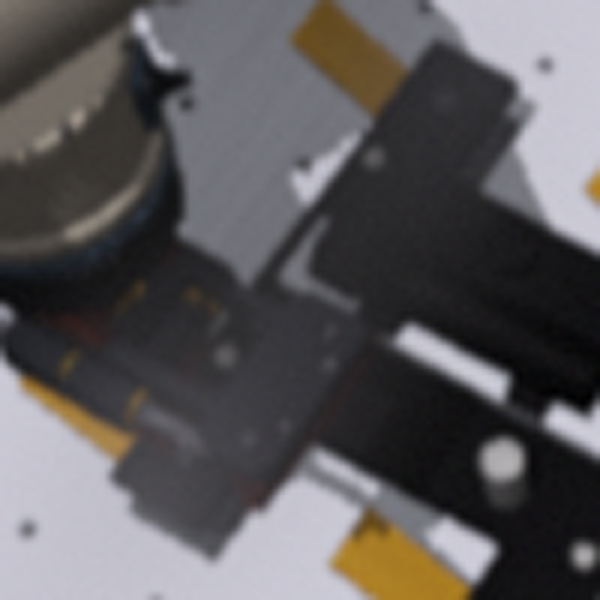

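```bash
python3 - <<'E'
from h import *
im=vision.get_image('scene');o=monitor.get_obs()
p=o['ee_pos'];pr=(w2p('scene',[p,p+[0,0,60],[512.5,-148.5,40],p+[13.5,-10,0],p+[-13.5,-10,0],p+[13.5,10,0]])-[155,180])*10
g=(np.clip((im/255.)**0.45,0,1)*255).astype(np.uint8)[180:240,155:225]
g=cv2.resize(g,None,fx=10,fy=10,interpolation=cv2.INTER_CUBIC)[:,:,::-1].copy()
print(pr.round())
for i,q in enumerate(pr): cv2.circle(g,tuple(int(v) for v in q),4,[(0,0,255),(0,255,0),(255,0,0),(0,255,255),(0,255,255),(0,255,255)][i],-1)
cv2.imwrite('pics/s5.png',g)
E
```

```text
[[265. 457.]
 [214. 355.]
 [261. 449.]
 [286. 517.]
 [195. 464.]
 [335. 450.]]
```

View pics/s5.png

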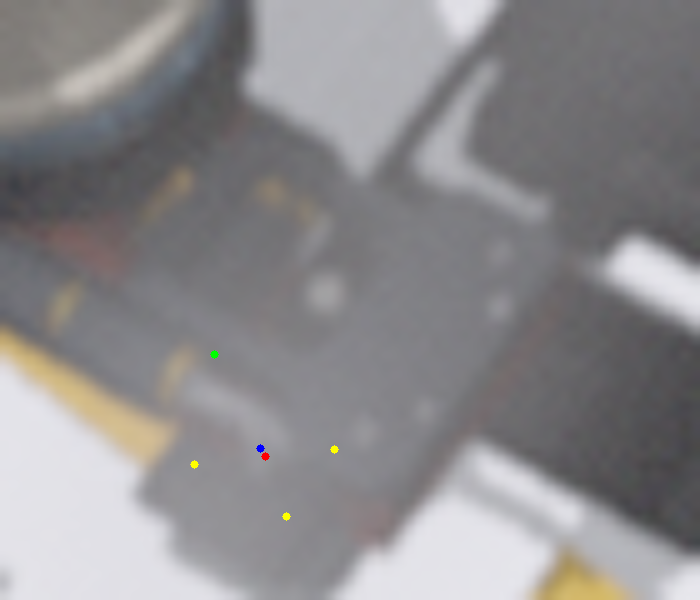

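Emit:
carry_out(
  targets=[
    [[0, 0, 0], [0, 0, -0.5], 0],
    [[0, 0, 0], [0, 0, -1], 0],
    [[0, 0, 0], [0, 0, -1], 0],
  ],
)

```text
t: 6.32
ee_pos: [512.6, -148.5, 34.2]
orientation: [-2.222, -2.221, 0.0]
ft_force: [-0.0, 0.1, 0.1]
width: 0.2
```

Emit:
carry_out(
  targets=[
    [[0, 0, 0], [0, 0, -0.5], 0],
    [[0, 0, 0], [0, 0, -1], 0],
    [[0, 0, 0], [0, 0, -1], 0],
  ],
)

```text
t: 6.57
ee_pos: [512.6, -148.5, 33.2]
orientation: [-2.222, -2.22, 0.0]
ft_force: [0.4, 0.1, -0.7]
width: 0.4
```

Emit:
carry_out(
  targets=[
    [[0, 0, 0], [0, 0, -0.5], 0],
    [[0, 0, 0], [0, 0, -1], 0],
    [[0, 0, 0], [0, 0, -1], 0],
  ],
)

```text
t: 6.82
ee_pos: [512.6, -148.5, 32.2]
orientation: [-2.222, -2.221, 0.0]
ft_force: [0.4, -0.1, -0.5]
width: 0.6
```

```bash
python3 - <<'E'
from h import *
im=vision.get_image('scene');o=monitor.get_obs();print(o['ee_pos'],o['ft_force'],o['joint_torque'])
g=(np.clip((im/255.)**0.45,0,1)*255).astype(np.uint8)[180:240,155:225]
g=cv2.resize(g,None,fx=10,fy=10,interpolation=cv2.INTER_CUBIC)[:,:,::-1].copy()
cv2.imwrite('pics/s6.png',g)
E
```

```text
[ 512.62870945 -148.54904801   32.21914701] [-0.9982073  -1.25134472  0.91284635] [-1.47523493e-03 -5.05848205e+01 -1.72831321e+01  4.13729448e-02
  2.91651604e-02  1.87804272e-05]
```

View pics/s6.png

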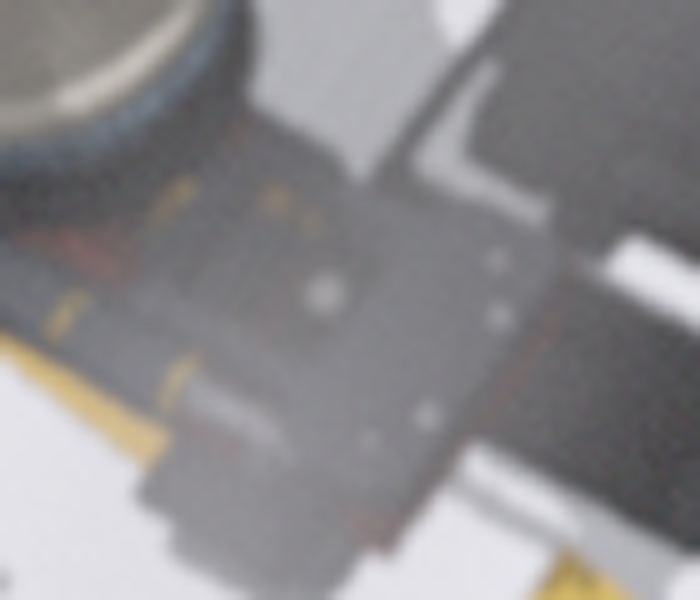

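```bash
python3 - <<'E'
from h import *
o=monitor.get_obs();p=o['ee_pos']
for z in [60,70,80,90,100,110]:
  print(z,((w2p('scene',p+np.array([[89,-37.5,z],[89,37.5,z],[-89,-37.5,z]]))-[155,180])*10).round().tolist())
im=vision.get_image('scene')
g=(np.clip((im/255.)**0.45,0,1)*255).astype(np.uint8)[120:260,100:260]
cv2.imwrite('pics/s7.png',cv2.resize(g,None,fx=4.2,fy=4.2,interpolation=cv2.INTER_CUBIC)[:,:,::-1])
im=vision.get_image('top')
g=(np.clip((im/255.)**0.45,0,1)*255).astype(np.uint8)[140:300,230:400]
cv2.imwrite('pics/t7.png',cv2.resize(g,None,fx=3.7,fy=3.7,interpolation=cv2.INTER_CUBIC)[:,:,::-1])
E
```

```text
60 [[447.0, 687.0], [636.0, 410.0], [-196.0, 311.0]]
70 [[440.0, 671.0], [632.0, 393.0], [-209.0, 292.0]]
80 [[433.0, 656.0], [627.0, 374.0], [-223.0, 273.0]]
90 [[426.0, 639.0], [623.0, 356.0], [-237.0, 254.0]]
100 [[419.0, 623.0], [618.0, 337.0], [-251.0, 234.0]]
110 [[411.0, 606.0], [613.0, 317.0], [-266.0, 214.0]]
```

View pics/s7.png

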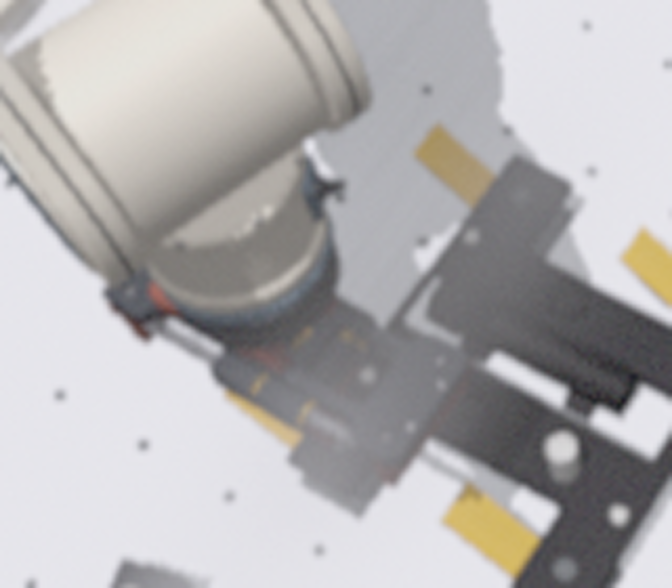

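View pics/t7.png

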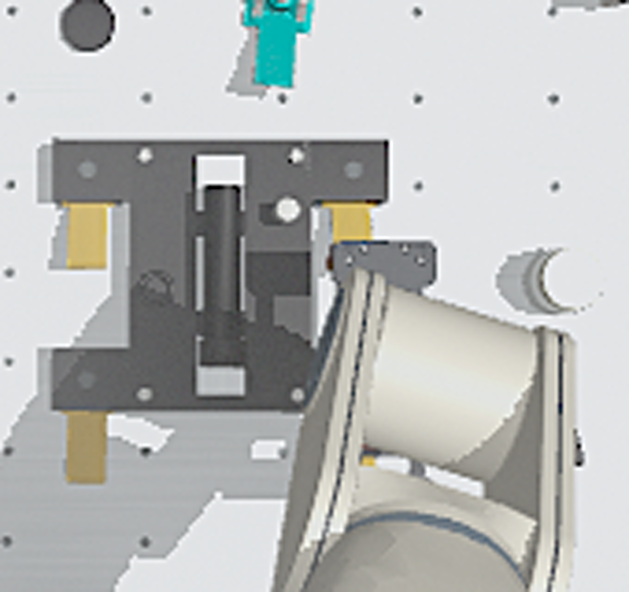

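Emit:
carry_out(
  targets=[
    [[0, 0, 0], [0, 0, -0.5], 0],
    [[0, 0, 0], [0, 0, -1], 0],
    [[0, 0, 0], [0, 0, -1.5], 0],
    [[0, 0, 0], [0, 0, -1.5], 0],
  ],
)

```text
t: 7.3
ee_pos: [512.6, -148.5, 30.7]
orientation: [-2.222, -2.221, 0.0]
ft_force: [0.7, 0.6, 0.8]
width: 0.4
```

Emit:
carry_out(
  targets=[
    [[0, 0, 0], [0, 0, -0.5], 0],
    [[0, 0, 0], [0, 0, -1], 0],
    [[0, 0, 0], [0, 0, -1.5], 0],
    [[0, 0, 0], [0, 0, -1.5], 0],
  ],
)

```text
t: 7.63
ee_pos: [512.6, -148.5, 29.2]
orientation: [-2.222, -2.221, 0.0]
ft_force: [0.0, -0.3, 0.3]
width: 0.8
```

Emit:
carry_out(
  targets=[
    [[0, 0, 0], [0, 0, -0.5], 0],
    [[0, 0, 0], [0, 0, -1], 0],
    [[0, 0, 0], [0, 0, -1.5], 0],
    [[0, 0, 0], [0, 0, -2], 0],
    [[0, 0, 0], [0, 0, -2], 0],
  ],
)

```text
t: 8.05
ee_pos: [512.6, -148.5, 27.2]
orientation: [-2.222, -2.221, 0.0]
ft_force: [-0.4, -0.2, 0.0]
width: -0.1
```

```bash
python3 - <<'E'
from h import *
o=monitor.get_obs();print(o['ee_pos'],o['ft_force'],o['moment'],o['joint_torque'])
for c in ['scene','top']:
  for q in ['plate','corner_near_right']:
    print(c,q,[(round(d['confidence'],2),c2w(c,d['point']).round().tolist()) for d in place_of(q,c)[:2]])
im=vision.get_image('top');g=(np.clip((im/255.)**0.45,0,1)*255).astype(np.uint8)[140:280,225:360]
cv2.imwrite('pics/t8.png',cv2.resize(g,None,fx=4.2,fy=4.2)[:,:,::-1])
a=cv2.imread('pics/t1.png');b=cv2.imread('pics/t8.png')
E
```

```text
[ 512.60487792 -148.53017311   27.17387704] [-0.35236873 -0.2162687   0.04239918] [-0.05129698 -0.06775534  0.01340601] [ 7.66260655e-04 -5.08256614e+01 -1.70195371e+01  4.11633344e-02
  1.86906033e-02  1.26689506e-04]
scene plate [(0.9, [593.0, -60.0, 2.0])]
scene corner_near_right [(0.84, [514.0, -148.0, 42.0])]
top plate [(0.81, [583.0, -53.0, 3.0]), (0.33, [427.0, 305.0, -2.0])]
top corner_near_right [(0.76, [513.0, -148.0, 39.0])]
```

No force by z=27 doesn't fit a plate top at 40 mm. I'll lift and tilt the tool so the scene camera can see the fingertips.

Emit:
carry_out(
  targets=[
    [[0, 0, 0], [0, 0, 30], 0],
    [[0, 0, 0], [0, 0, 60], 0],
    [[0, 0, 0], [0, -10, 80], 0],
    [[-7, 0, 0], [0, -20, 90], 0],
    [[-14, 0, 0], [0, -40, 90], 0],
    [[-21, 0, 0], [0, -60, 90], 0],
    [[-28, 0, 0], [0, -60, 90], 0],
    [[-35, 0, 0], [0, -60, 90], 0],
    [[-35, 0, 0], [0, -60, 90], 0],
  ],
)

```text
t: 9.05
ee_pos: [512.1, -206.7, 116.1]
orientation: [1.867, 1.872, -0.595]
ft_force: [-0.4, 0.3, 0.2]
width: 0.4
```

```bash
python3 - <<'E'
from h import *
o=monitor.get_obs();p=o['ee_pos'];print(p,o['orientation'],o['ft_force'])
R=cv2.Rodrigues(o['orientation'])[0]
im=vision.get_image('scene')
g=(np.clip((im/255.)**0.6,0,1)*255).astype(np.uint8)[150:290,90:250]
g=cv2.resize(g,None,fx=5,fy=4.2*5/4.2,interpolation=cv2.INTER_CUBIC)[:,:,::-1].copy()
for l in [0,-19,-80]:
    q=(w2p('scene',p+R@[0,0,l])-[90,150])*5;print(l,q); cv2.circle(g,tuple(int(v) for v in q[0]),3,(0,0,255),-1)
cv2.imwrite('pics/s9.png',g[:600])
E
```

```text
[ 512.11605176 -206.71030949  116.08032225] [ 1.86707143  1.87202791 -0.59463161] [-0.43537153  0.31659321  0.15862223]
0 [[340.83083136 414.21963248]]
-19 [[347.58954114 379.79333203]]
-80 [[370.46007431 263.29952287]]
```

View pics/s9.png

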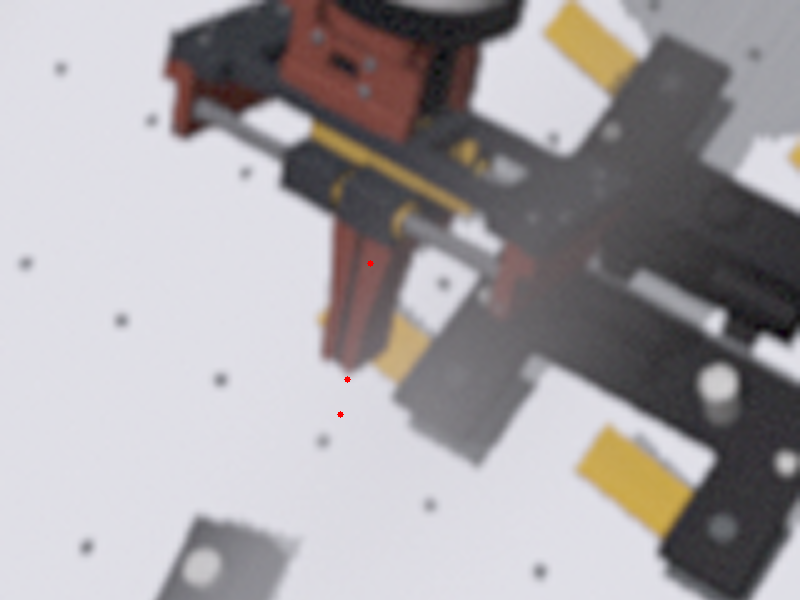

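The scene crop shows the red fingers ending at about crop (352,368), roughly 25 mm short of the reported TCP at (341,414). So the real fingertip is about 25 mm behind the reported TCP. I check this in the top view.

```bash
python3 - <<'E'
from h import *
o=monitor.get_obs();p=o['ee_pos'];R=cv2.Rodrigues(o['orientation'])[0]
im=vision.get_image('top')
x0,y0=280,200
g=(np.clip((im/255.)**0.6,0,1)*255).astype(np.uint8)[y0:y0+90,x0:x0+120]
g=cv2.resize(g,None,fx=6.5,fy=6.5,interpolation=cv2.INTER_CUBIC)[:,:,::-1].copy()
for l in [0,-25,-80]:
    q=(w2p('top',p+R@[0,0,l])-[x0,y0])*6.5;print(l,q); cv2.circle(g,tuple(int(v) for v in q[0]),3,(0,0,255),-1)
cv2.imwrite('pics/t9.png',g)
E
```

```text
0 [[473.44740702 281.54707436]]
-25 [[444.65961202 281.57459644]]
-80 [[377.82110389 281.63849626]]
```

View pics/t9.png

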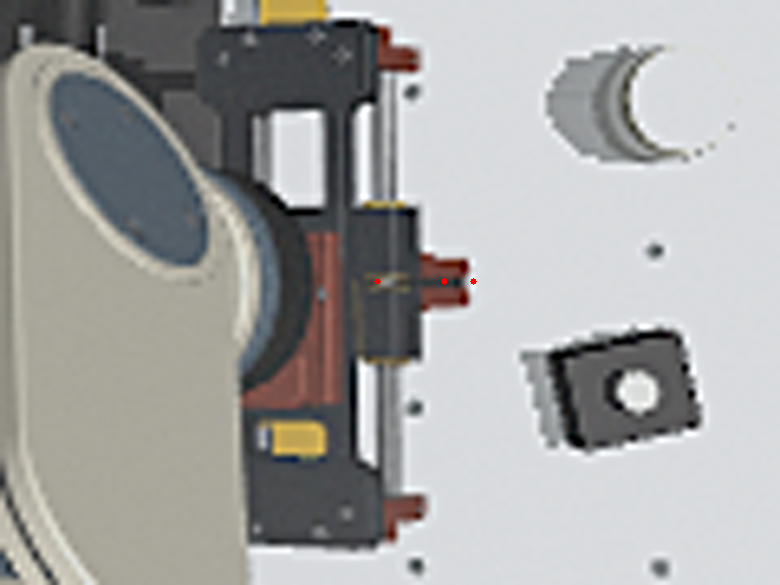

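```bash
python3 - <<'E'
from h import *
o=monitor.get_obs();p=o['ee_pos'];R=cv2.Rodrigues(o['orientation'])[0]
def P(n):
    m=vision.camera_model(n);R=cv2.Rodrigues(np.array(m['rvec'],float))[0]
    return np.array(m['K'])@np.c_[R,np.array(m['tvec']).ravel()]
t=np.array([[468/6.5+280.,281/6.5+200]])-.4; s=np.array([[352/5+90.,366/5+150]])-.4
X=cv2.triangulatePoints(P('top'),P('scene'),t.T,s.T);X=(X[:3]/X[3]).ravel();print(X,X-p, 'tool',R.T@(X-p))
print(w2p('top',X)-t,w2p('scene',X)-s)
# body ends : carriage/plate corner red tips
E
```

```text
[ 514.58178164 -195.990641    149.82315617] [ 2.23458465 11.07845717 33.55411509] tool [-10.10774281   2.17141568 -33.86329444]
[[-0.63146242 -0.53796982]] [[-1.76011655  0.43658343]]
```

```bash
python3 - <<'E'
from h import *
o=monitor.get_obs();p=o['ee_pos'];R=cv2.Rodrigues(o['orientation'])[0]
for l in [-10,-15,-20,-25,-30,-35]:
    print(l,[((w2p('top',p+R@[a,b,l])-[280,200])*6.5).round(0)[0].tolist() for a,b in [(-10,-13),(-10,13),(10,0)]],[((w2p('scene',p+R@[a,b,l])-[90,150])*5).round(0)[0].tolist() for a,b in [(-10,-13),(-10,13),(10,-13),(10,13)]])
im=vision.get_image('scene')[190:235,140:190]
cv2.imwrite('pics/s10.png',cv2.resize((np.clip((im/255.)**0.6,0,1)*255).astype(np.uint8),None,fx=12,fy=12,interpolation=cv2.INTER_CUBIC)[:,:,::-1])
E
```

```text
-10 [[489.0, 316.0], [488.0, 246.0], [439.0, 281.0]] [[304.0, 393.0], [354.0, 422.0], [335.0, 373.0], [383.0, 401.0]]
-15 [[483.0, 316.0], [482.0, 246.0], [434.0, 281.0]] [[306.0, 384.0], [355.0, 413.0], [337.0, 364.0], [385.0, 392.0]]
-20 [[478.0, 316.0], [477.0, 246.0], [428.0, 281.0]] [[308.0, 375.0], [357.0, 404.0], [338.0, 355.0], [387.0, 383.0]]
-25 [[472.0, 316.0], [471.0, 246.0], [422.0, 281.0]] [[309.0, 366.0], [359.0, 395.0], [340.0, 345.0], [389.0, 374.0]]
-30 [[466.0, 316.0], [465.0, 246.0], [416.0, 281.0]] [[311.0, 356.0], [361.0, 385.0], [342.0, 336.0], [391.0, 365.0]]
-35 [[460.0, 316.0], [459.0, 245.0], [410.0, 281.0]] [[313.0, 347.0], [363.0, 376.0], [343.0, 327.0], [393.0, 355.0]]
```

View pics/s10.png

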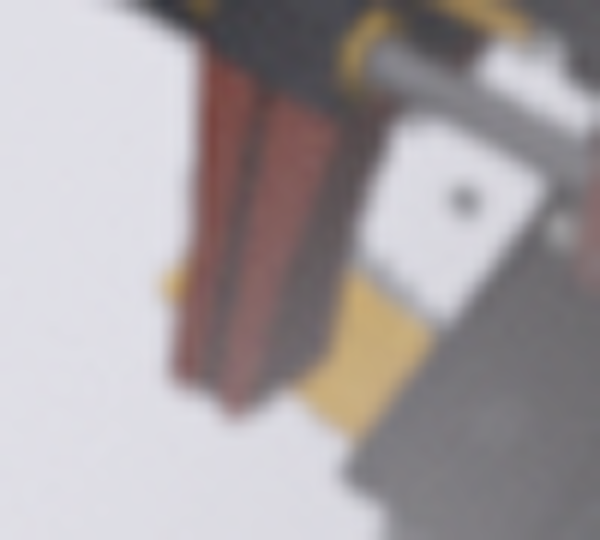

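From both views the finger ends lie about 30 mm behind the reported TCP and are laterally centred. So the lug should be touched at a reported z of about 10, and a flat shim at about -21. I go back to vertical over the near-right disc and keep descending with force checks.

Emit:
carry_out(
  targets=[
    [[7, 0, 0], [0, 15, 0], 0],
    [[14, 0, 0], [0, 30, 0], 0],
    [[21, 0, 0], [0, 45, 0], 0],
    [[28, 0, 0], [0, 60, -20], 0],
    [[35, 0, 0], [0, 60, -50], 0],
    [[35, 0, 0], [0, 60, -80], 0],
    [[35, 0, 0], [0, 60, -93], 0],
    [[35, 0, 0], [0, 60, -97], 0],
    [[35, 0, 0], [0, 60, -99], 0],
    [[35, 0, 0], [0, 60, -99], 0],
  ],
)

```text
t: 10.03
ee_pos: [513.4, -149.3, 19.1]
orientation: [2.222, 2.219, 0.002]
ft_force: [0.2, -0.5, 1.1]
width: 0.4
```

Emit:
carry_out(
  targets=[
    [[0, 0, 0], [0, 0, -1], 0],
    [[0, 0, 0], [0, 0, -2], 0],
    [[0, 0, 0], [0, 0, -2], 0],
  ],
)

```text
t: 10.28
ee_pos: [513.4, -148.4, 17.1]
orientation: [2.22, 2.22, 0.001]
ft_force: [-0.1, -0.2, 0.4]
width: 0.6
```

Emit:
carry_out(
  targets=[
    [[0, 0, 0], [0, 0, -1], 0],
    [[0, 0, 0], [0, 0, -1], 0],
  ],
)

```text
t: 10.45
ee_pos: [512.9, -148.4, 15.6]
orientation: [2.221, 2.221, 0.001]
ft_force: [-0.5, 0.2, 0.5]
width: 0.6
```

Emit:
carry_out(
  targets=[
    [[0, 0, 0], [0, 0, -1], 0],
    [[0, 0, 0], [0, 0, -1], 0],
  ],
)

```text
t: 10.62
ee_pos: [512.7, -148.4, 14.2]
orientation: [-2.222, -2.221, 0.0]
ft_force: [0.3, 0.2, -0.1]
width: 0.7
```

Emit:
carry_out(
  targets=[
    [[0, 0, 0], [0, 0, -1], 0],
    [[0, 0, 0], [0, 0, -1], 0],
  ],
)

```text
t: 10.78
ee_pos: [512.5, -148.5, 13.1]
orientation: [-2.222, -2.221, 0.0]
ft_force: [-0.5, 0.1, 0.9]
width: 0.2
```

Emit:
carry_out(
  targets=[
    [[0, 0, 0], [0, 0, -1], 0],
    [[0, 0, 0], [0, 0, -1], 0],
  ],
)

```text
t: 10.95
ee_pos: [512.5, -148.5, 12.1]
orientation: [-2.222, -2.22, 0.0]
ft_force: [0.4, -0.6, -0.0]
width: 0.6
```

Emit:
carry_out(
  targets=[
    [[0, 0, 0], [0, 0, -1], 0],
    [[0, 0, 0], [0, 0, -1], 0],
  ],
)

```text
t: 11.12
ee_pos: [512.6, -148.5, 11.1]
orientation: [-2.222, -2.221, 0.0]
ft_force: [0.4, -1.0, -0.1]
width: 0.7
```

Emit:
carry_out(
  targets=[
    [[0, 0, 0], [0, 0, -1], 0],
    [[0, 0, 0], [0, 0, -1], 0],
  ],
)

```text
t: 11.28
ee_pos: [512.6, -148.5, 10.1]
orientation: [-2.222, -2.221, 0.0]
ft_force: [-0.6, -0.2, -0.1]
width: 0.3
```

Emit:
carry_out(
  targets=[
    [[0, 0, 0], [0, 0, -1], 0],
    [[0, 0, 0], [0, 0, -1], 0],
  ],
)

```text
t: 11.45
ee_pos: [512.6, -148.5, 9.1]
orientation: [-2.222, -2.221, 0.0]
ft_force: [-0.6, -0.2, 0.4]
width: 0.7
```

Emit:
carry_out(
  targets=[
    [[0, 0, 0], [0, 0, -1], 0],
    [[0, 0, 0], [0, 0, -1], 0],
  ],
)

```text
t: 11.62
ee_pos: [512.6, -148.5, 8.1]
orientation: [-2.222, -2.221, 0.0]
ft_force: [-0.5, -0.6, -0.3]
width: 0.5
```

Emit:
carry_out(
  targets=[
    [[0, 0, 0], [0, 0, -1], 0],
    [[0, 0, 0], [0, 0, -1], 0],
  ],
)

```text
t: 11.78
ee_pos: [512.7, -148.6, 7.5]
orientation: [2.222, 2.221, 0.0]
ft_force: [-1.3, 0.3, 2.1]
width: 0.4
```

Emit:
carry_out(
  targets=[
    [[0, 0, 0], [0, 0, -1], 0],
    [[0, 0, 0], [0, 0, -1], 0],
  ],
)

```text
t: 11.95
ee_pos: [512.8, -148.6, 7.3]
orientation: [2.222, 2.221, 0.0]
ft_force: [-3.5, 1.7, 13.6]
width: 0.7
```

Emit:
carry_out(
  targets=[
    [[0, 0, 0], [0, 0, -1], 0],
    [[0, 0, 0], [0, 0, -1], 0],
  ],
)

```text
t: 12.12
ee_pos: [512.8, -148.6, 7.2]
orientation: [2.222, 2.221, 0.0]
ft_force: [-6.9, 1.4, 24.9]
width: 0.4
```

```bash
python3 - <<'E'
from h import *
o=monitor.get_obs();print(o['ee_pos'],o['ft_force'],o['moment'],o['joint_torque'])
im=vision.get_image('scene')
g=(np.clip((im/255.)**0.45,0,1)*255).astype(np.uint8)[150:270,120:260]
cv2.imwrite('pics/s11.png',cv2.resize(g,None,fx=5,fy=5,interpolation=cv2.INTER_CUBIC)[:,:,::-1])
E
```

```text
[ 512.80360489 -148.59742075    7.17594034] [-6.89389668  1.39945598 24.92320958] [ 0.28971484  1.12637441 -0.02209924] [ 9.60663892e-03 -4.03186369e+01 -1.53781092e+01  6.98012207e-02
 -2.07979627e+00  8.46016537e-04]
```

View pics/s11.png

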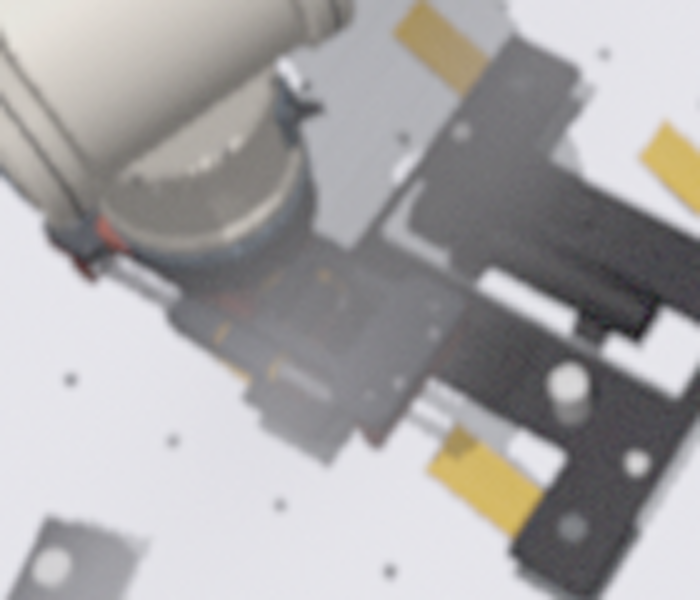

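Contact came at z≈7.5, so the tip offset is about 32.5 mm. The force then rose steeply, 25 N with no sinking, so near-right is firm. I back off and go over the tube to near-left.

Emit:
carry_out(
  targets=[
    [[0, 0, 0], [0, 0, 35], 0],
    [[0, 0, 0], [0, 20, 65], 0],
    [[0, 0, 0], [0, 60, 68], 0],
    [[0, 0, 0], [0, 100, 68], 0],
    [[0, 0, 0], [0, 140, 65], 0],
    [[0, 0, 0], [0, 178, 50], 0],
    [[0, 0, 0], [0, 190, 25], 0],
    [[0, 0, 0], [0, 190, 10], 0],
    [[0, 0, 0], [0, 190, 6], 0],
    [[0, 0, 0], [0, 190, 5], 0],
  ],
)

```text
t: 13.0
ee_pos: [511.7, 41.6, 9.3]
orientation: [-2.221, -2.22, 0.003]
ft_force: [0.3, -0.3, -0.0]
width: 0.4
```

Emit:
carry_out(
  targets=[
    [[0, 0, 0], [0, 0, -1], 0],
    [[0, 0, 0], [0, 0, -2], 0],
    [[0, 0, 0], [0, 0, -2], 0],
  ],
)

```text
t: 13.25
ee_pos: [513.3, 40.9, 9.0]
orientation: [2.223, 2.219, 0.002]
ft_force: [0.3, -0.2, -0.5]
width: 0.7
```

Emit:
carry_out(
  targets=[
    [[0, 0, 0], [0, 0, -0.5], 0],
    [[0, 0, 0], [0, 0, -1], 0],
    [[0, 0, 0], [0, 0, -1], 0],
  ],
)

```text
t: 13.5
ee_pos: [512.9, 41.2, 7.6]
orientation: [2.222, 2.22, 0.001]
ft_force: [0.2, 0.0, 0.0]
width: 0.4
```

Emit:
carry_out(
  targets=[
    [[0, 0, 0], [0, 0, -1], 0],
    [[0, 0, 0], [0, 0, -1], 0],
    [[0, 0, 0], [0, 0, -1], 0],
  ],
)

```text
t: 13.75
ee_pos: [512.9, 41.3, 7.3]
orientation: [2.222, 2.22, 0.001]
ft_force: [-2.7, -1.2, 11.9]
width: 0.6
```

Emit:
carry_out(
  targets=[
    [[0, 0, 0], [0, 0, -0.7], 0],
    [[0, 0, 0], [0, 0, -0.7], 0],
    [[0, 0, 0], [0, 0, -0.7], 0],
  ],
)

```text
t: 14.0
ee_pos: [513.0, 41.3, 7.3]
orientation: [2.222, 2.22, 0.001]
ft_force: [-4.8, -1.3, 20.9]
width: 0.6
```

Near-left is firm too: 21 N with no dip. Next is far-left.

Emit:
carry_out(
  targets=[
    [[0, 0, 0], [0, 0, 35], 0],
    [[0, 0, 0], [25, 0, 40], 0],
    [[0, 0, 0], [65, 0, 40], 0],
    [[0, 0, 0], [105, 0, 40], 0],
    [[0, 0, 0], [140, 0, 40], 0],
    [[0, 0, 0], [150, 0, 25], 0],
    [[0, 0, 0], [150, 0, 10], 0],
    [[0, 0, 0], [150, 0, 5], 0],
    [[0, 0, 0], [150, 0, 4], 0],
    [[0, 0, 0], [150, 0, 4], 0],
  ],
)

```text
t: 14.83
ee_pos: [660.4, 41.4, 8.5]
orientation: [-2.221, -2.219, 0.004]
ft_force: [0.3, 0.5, -0.0]
width: 0.7
```

Emit:
carry_out(
  targets=[
    [[0, 0, 0], [0, 0, -1], 0],
    [[0, 0, 0], [0, 0, -2], 0],
    [[0, 0, 0], [0, 0, -2], 0],
  ],
)

```text
t: 15.08
ee_pos: [662.1, 41.5, 7.8]
orientation: [-2.222, -2.221, 0.0]
ft_force: [0.0, 0.3, 0.1]
width: 0.4
```

Emit:
carry_out(
  targets=[
    [[0, 0, 0], [0, 0, -1], 0],
    [[0, 0, 0], [0, 0, -1], 0],
    [[0, 0, 0], [0, 0, -1], 0],
  ],
)

```text
t: 15.33
ee_pos: [662.5, 41.5, 7.4]
orientation: [-2.222, -2.221, 0.0]
ft_force: [-2.3, -0.3, 5.6]
width: 0.6
```

Emit:
carry_out(
  targets=[
    [[0, 0, 0], [0, 0, -0.7], 0],
    [[0, 0, 0], [0, 0, -0.7], 0],
    [[0, 0, 0], [0, 0, -0.7], 0],
  ],
)

```text
t: 15.58
ee_pos: [662.5, 41.5, 7.4]
orientation: [-2.222, -2.221, 0.0]
ft_force: [-3.9, 0.7, 10.9]
width: 0.2
```

Far-left is firm: 11 N at z 7.4. Now far-right.

Emit:
carry_out(
  targets=[
    [[0, 0, 0], [0, 0, 35], 0],
    [[0, 0, 0], [0, -20, 65], 0],
    [[0, 0, 0], [0, -60, 68], 0],
    [[0, 0, 0], [0, -100, 68], 0],
    [[0, 0, 0], [0, -140, 65], 0],
    [[0, 0, 0], [0, -178, 50], 0],
    [[0, 0, 0], [0, -190, 25], 0],
    [[0, 0, 0], [0, -190, 10], 0],
    [[0, 0, 0], [0, -190, 6], 0],
    [[0, 0, 0], [0, -190, 5], 0],
  ],
)

```text
t: 16.42
ee_pos: [661.4, -147.4, 9.4]
orientation: [-2.22, -2.219, 0.002]
ft_force: [1.0, -0.9, -0.0]
width: 0.4
```

Emit:
carry_out(
  targets=[
    [[0, 0, 0], [0, 0, -1], 0],
    [[0, 0, 0], [0, 0, -3], 0],
    [[0, 0, 0], [0, 0, -3], 0],
  ],
)

```text
t: 16.67
ee_pos: [663.4, -147.5, 8.7]
orientation: [2.22, 2.222, 0.001]
ft_force: [0.6, -0.7, -0.2]
width: 0.8
```

Emit:
carry_out(
  targets=[
    [[0, 0, 0], [0, 0, -1], 0],
    [[0, 0, 0], [0, 0, -1], 0],
    [[0, 0, 0], [0, 0, -1], 0],
  ],
)

```text
t: 16.92
ee_pos: [663.1, -148.2, 7.5]
orientation: [2.221, 2.221, 0.001]
ft_force: [0.3, 1.3, 2.4]
width: 0.5
```

Emit:
carry_out(
  targets=[
    [[0, 0, 0], [0, 0, -1], 0],
    [[0, 0, 0], [0, 0, -1], 0],
    [[0, 0, 0], [0, 0, -1], 0],
  ],
)

```text
t: 17.17
ee_pos: [663.2, -148.3, 6.4]
orientation: [2.222, 2.22, 0.001]
ft_force: [-0.2, 3.3, 4.6]
width: 0.7
```

This one yields: 6.4 at 4.6 N. I press further to its stop and hold.

Emit:
carry_out(
  targets=[
    [[0, 0, 0], [0, 0, -1], 0],
    [[0, 0, 0], [0, 0, -1], 0],
    [[0, 0, 0], [0, 0, -2], 0],
    [[0, 0, 0], [0, 0, -2], 0],
    [[0, 0, 0], [0, 0, -2], 0],
  ],
)

```text
t: 17.58
ee_pos: [663.3, -148.4, 4.3]
orientation: [2.222, 2.22, 0.001]
ft_force: [0.7, 3.5, 5.3]
width: 0.5
```

Emit:
carry_out(
  targets=[
    [[0, 0, 0], [0, 0, -1], 0],
    [[0, 0, 0], [0, 0, -1.5], 0],
    [[0, 0, 0], [0, 0, -1.5], 0],
    [[0, 0, 0], [0, 0, -1.5], 0],
  ],
)

```text
t: 17.92
ee_pos: [663.4, -148.5, 3.5]
orientation: [2.222, 2.22, 0.001]
ft_force: [-0.3, 3.0, 11.1]
width: 0.2
```

Far-right dips 4 mm and is now at its stop. I hold for about 0.8 s, then let go.

Emit:
carry_out(
  targets=[
    [[0, 0, 0], [0, 0, 0], 0],
    [[0, 0, 0], [0, 0, 0], 0],
    [[0, 0, 0], [0, 0, 0], 0],
    [[0, 0, 0], [0, 0, 0], 0],
    [[0, 0, 0], [0, 0, 0], 0],
    [[0, 0, 0], [0, 0, 0], 0],
    [[0, 0, 0], [0, 0, 0], 0],
    [[0, 0, 0], [0, 0, 0], 0],
    [[0, 0, 0], [0, 0, 0], 0],
    [[0, 0, 0], [0, 0, 0], 0],
  ],
)

```text
t: 18.75
ee_pos: [663.4, -148.5, 3.5]
orientation: [2.222, 2.22, 0.002]
ft_force: [0.8, 3.0, 10.9]
width: 0.2
```

Emit:
carry_out(
  targets=[
    [[0, 0, 0], [0, 0, 2], 0],
    [[0, 0, 0], [0, 0, 4], 0],
    [[0, 0, 0], [0, 0, 6], 0],
    [[0, 0, 0], [0, 0, 9], 0],
    [[0, 0, 0], [0, 0, 20], 0],
    [[0, 0, 0], [0, 0, 50], 0],
    [[0, 0, 0], [0, 0, 75], 0],
    [[0, 0, 0], [0, 0, 75], 0],
  ],
)

```text
t: 19.42
ee_pos: [665.9, -149.7, 83.0]
orientation: [2.218, 2.216, 0.006]
ft_force: [0.4, 0.3, 0.4]
width: 0.6
```

```bash
python3 - <<'E'
from h import *
o=monitor.get_obs();p=o['ee_pos'];print(o['t'],p,o['ft_force'])
save('scene','s12.png',(140,110,350,290),3.8)
# body lower corners prediction check
E
```

```text
19.4167 [ 665.86087346 -149.70214013   82.95381537] [0.39900849 0.34407144 0.35026189]
```

View pics/s12.png

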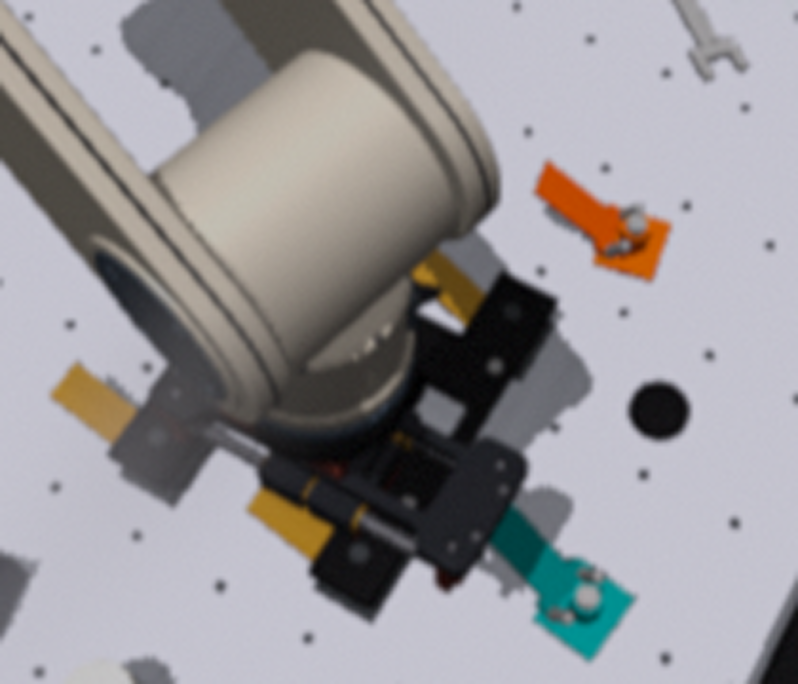

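```bash
python3 - <<'E'
from h import *
p=np.array([512.116,-206.71,116.08]);R=cv2.Rodrigues(np.array([1.86707143,1.87202791,-0.59463161]))[0]
def P(n):
    m=vision.camera_model(n);R=cv2.Rodrigues(np.array(m['rvec'],float))[0]
    return np.array(m['K'])@np.c_[R,np.array(m['tvec']).ravel()]
def tri(t,s):
    t=np.array([t])/6.5+[280,200]-.4;s=np.array([s])/5+[90,150]-.4
    X=cv2.triangulatePoints(P('top'),P('scene'),t.T,s.T);X=(X[:3]/X[3]).ravel();return (R.T@(X-p)).round(1),(w2p('scene',X)-s).round(1)
print('tip',tri((468,270),(348,373)))
print('tab +y',tri((418,60),(500,312)), tri((418,60),(520,305)))
print('tab -y',tri((425,505),(175,135)),tri((420,505),(195,135)))
print('carriage edge end', tri((419,360),(283,183)), tri((419,208),(415,238)))
E
python3 - <<'E'
import cv2
a=cv2.imread('pics/t0.png');cv2.imwrite('pics/t0c.png',cv2.resize(a[250:420,340:520],None,fx=4,fy=3.4*4/3.4)[:600])
E
```

```text
tip (array([-12.1,   5.4, -33.5]), array([[-0.3,  0.1]]))
tab +y (array([ -34.2,   77.6, -117.7]), array([[-0.2,  0.1]])) (array([ -33.4,   79.3, -120.3]), array([[-2.9,  0.6]]))
tab -y (array([ -35.5,  -75. , -118.1]), array([[ 0.3, -0.1]])) (array([ -30.5,  -74. , -115.4]), array([[-1.6,  0.4]]))
carriage edge end (array([ -34.4,  -25.2, -120.8]), array([[-0.6,  0.1]])) (array([ -33.5,   28.9, -122.7]), array([[-3.8,  0.8]]))
```

View pics/t0c.png

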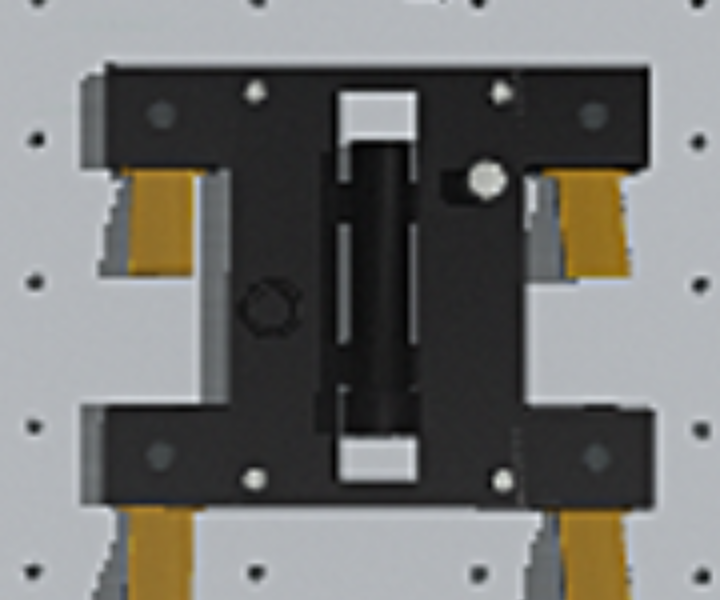

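The gripper body measures about 84 mm above the real tip, so at the flat shim it sits near 90 mm, clear of the post and tube. Now I go to the far-right shim, down to just above the bent tongue.

Emit:
carry_out(
  targets=[
    [[0, 0, 0], [-20, 0, 0], 0],
    [[0, 0, 0], [-45, 0, 0], 0],
    [[0, 0, 0], [-61, 0, -10], 0],
    [[0, 0, 0], [-61, 0, -25], 0],
    [[0, 0, 0], [-61, 0, -40], 0],
    [[0, 0, 0], [-61, 0, -50], 0],
    [[0, 0, 0], [-61, 0, -53], 0],
    [[0, 0, 0], [-61, 0, -53], 0],
  ],
)

```text
t: 20.13
ee_pos: [600.7, -148.3, 23.0]
orientation: [-2.221, -2.219, 0.002]
ft_force: [-0.5, -0.1, 0.1]
width: 0.3
```

Emit:
carry_out(
  targets=[
    [[0, 0, 0], [0, 0, -2], 0],
    [[0, 0, 0], [0, 0, -5], 0],
    [[0, 0, 0], [0, 0, -8], 0],
    [[0, 0, 0], [0, 0, -11], 0],
    [[0, 0, 0], [0, 0, -11], 0],
  ],
)

```text
t: 20.55
ee_pos: [602.2, -148.7, 13.4]
orientation: [2.221, 2.22, 0.001]
ft_force: [1.7, -0.5, 0.8]
width: 0.2
```

Emit:
carry_out(
  targets=[
    [[0, 0, 0], [0, 0, -2], 0],
    [[0, 0, 0], [0, 0, -4], 0],
    [[0, 0, 0], [0, 0, -6], 0],
    [[0, 0, 0], [0, 0, -8], 0],
    [[0, 0, 0], [0, 0, -10], 0],
  ],
)

```text
t: 20.97
ee_pos: [601.5, -148.5, 3.2]
orientation: [-2.222, -2.221, 0.0]
ft_force: [-0.9, 0.3, 4.3]
width: 0.4
```

Emit:
carry_out(
  targets=[
    [[0, 0, 0], [0, 0, -2], 0],
    [[0, 0, 0], [0, 0, -4], 0],
    [[0, 0, 0], [0, 0, -6], 0],
    [[0, 0, 0], [0, 0, -8], 0],
    [[0, 0, 0], [0, 0, -10], 0],
    [[0, 0, 0], [0, 0, -12], 0],
    [[0, 0, 0], [0, 0, -14], 0],
    [[0, 0, 0], [0, 0, -16], 0],
  ],
)

```text
t: 21.63
ee_pos: [601.3, -148.5, -12.9]
orientation: [-2.222, -2.22, 0.001]
ft_force: [-2.3, -0.6, 4.1]
width: 0.9
```

Emit:
carry_out(
  targets=[
    [[0, 0, 0], [0, 0, -2], 0],
    [[0, 0, 0], [0, 0, -4], 0],
    [[0, 0, 0], [0, 0, -6], 0],
    [[0, 0, 0], [0, 0, -8], 0],
    [[0, 0, 0], [0, 0, -8], 0],
  ],
)

```text
t: 22.05
ee_pos: [601.4, -148.5, -21.2]
orientation: [-2.222, -2.22, 0.0]
ft_force: [-0.7, -0.1, 2.0]
width: 0.5
```

Emit:
carry_out(
  targets=[
    [[0, 0, 0], [0, 0, -1], 0],
    [[0, 0, 0], [0, 0, -2], 0],
    [[0, 0, 0], [0, 0, -2], 0],
  ],
)

```text
t: 22.3
ee_pos: [601.6, -148.5, -22.8]
orientation: [-2.222, -2.221, 0.0]
ft_force: [-0.8, 0.4, 1.6]
width: 0.3
```

Emit:
carry_out(
  targets=[
    [[0, 0, 0], [0, 0, -0.7], 0],
    [[0, 0, 0], [0, 0, -1.4], 0],
    [[0, 0, 0], [0, 0, -1.4], 0],
  ],
)

```text
t: 22.55
ee_pos: [601.7, -148.5, -23.7]
orientation: [2.222, 2.221, 0.0]
ft_force: [-3.9, 0.5, 6.3]
width: 0.7
```

Emit:
carry_out(
  targets=[
    [[0, 0, 0], [0, 0, -0.7], 0],
    [[0, 0, 0], [0, 0, -0.7], 0],
    [[0, 0, 0], [0, 0, -0.7], 0],
  ],
)

```text
t: 22.8
ee_pos: [601.7, -148.5, -23.9]
orientation: [2.222, 2.221, 0.0]
ft_force: [-4.4, 1.0, 11.9]
width: 0.1
```

Emit:
carry_out(
  targets=[
    [[0, 0, 0], [0, 0, -0.8], 0],
    [[0, 0, 0], [0, 0, -0.8], 0],
    [[0, 0, 0], [0, 0, -0.8], 0],
    [[0, 0, 0], [0, 0, -0.8], 0],
    [[0, 0, 0], [0, 0, -0.8], 0],
    [[0, 0, 0], [0, 0, -0.8], 0],
  ],
)

```text
t: 23.3
ee_pos: [601.8, -148.6, -24.1]
orientation: [2.222, 2.221, 0.0]
ft_force: [-6.6, 1.1, 16.6]
width: 0.2
```

Emit:
carry_out(
  targets=[
    [[0, 0, 0], [0, 0, 2], 0],
    [[0, 0, 0], [0, 0, 5], 0],
    [[0, 0, 0], [0, 0, 15], 0],
    [[0, 0, 0], [0, 0, 40], 0],
    [[0, 0, 0], [0, 0, 75], 0],
    [[0, 0, 0], [0, 0, 110], 0],
    [[0, 0, 0], [0, 0, 145], 0],
    [[0, 0, 0], [0, -35, 165], 0],
    [[0, 0, 0], [-10, -75, 165], 0],
    [[0, 0, 0], [-20, -115, 165], 0],
  ],
)

```text
t: 24.13
ee_pos: [583.5, -264.8, 142.6]
orientation: [2.216, 2.22, 0.003]
ft_force: [0.7, 0.3, -0.1]
width: 0.7
```

Emit:
carry_out(
  targets=[
    [[0, 0, 0], [-20, -35, 0], 0],
    [[0, 0, 0], [-40, -70, 0], 0],
    [[0, 0, 0], [-60, -105, 0], 0],
    [[0, 0, 0], [-80, -140, 0], 0],
    [[0, 0, 0], [-100, -175, 0], 0],
    [[0, 0, 0], [-120, -205, 0], 0],
    [[0, 0, 0], [-120, -205, 0], 0],
    [[0, 0, 0], [-120, -205, 0], 0],
  ],
)

```text
t: 24.8
ee_pos: [460.6, -470.2, 139.7]
orientation: [2.226, 2.216, 0.0]
ft_force: [-0.5, 0.9, 1.0]
width: 0.6
```

```bash
python3 - <<'E'
from h import *
o=monitor.get_obs();print(o['t'],o['ee_pos'],o['ft_force'])
save('scene','s13.png',(140,110,350,290),3.8);save('top','t13.png',(225,140,360,280),4.2)
for c in ['scene','top']:
  for q in ['plate_mid','corner_near_left','corner_near_right','corner_far_left','corner_far_right','short_post']:
    print(c,q,[(round(d['confidence'],2),c2w(c,d['point']).round().tolist()) for d in place_of(q,c)[:2]])
E
```

```text
24.8 [ 460.56552837 -470.15410034  139.74919229] [-0.49774427  0.91519141  1.0005038 ]
scene plate_mid [(0.91, [583.0, -52.0, 39.0]), (0.16, [467.0, -285.0, 3.0])]
scene corner_near_left [(0.86, [514.0, 43.0, 41.0])]
scene corner_near_right [(0.72, [511.0, -148.0, 44.0])]
scene corner_far_left [(0.85, [666.0, 43.0, 39.0])]
scene corner_far_right [(0.62, [664.0, -152.0, 39.0])]
scene short_post [(0.42, [631.0, -98.0, 39.0])]
top plate_mid [(0.79, [586.0, -56.0, 40.0])]
top corner_near_left [(0.6, [511.0, 42.0, 38.0])]
top corner_near_right [(0.61, [513.0, -147.0, 42.0]), (0.52, [600.0, 43.0, 5.0])]
top corner_far_left [(0.86, [663.0, 40.0, 35.0]), (0.43, [600.0, 47.0, 6.0])]
top corner_far_right [(0.9, [664.0, -147.0, 43.0])]
top short_post [(0.53, [632.0, -97.0, 42.0])]
```

View pics/s13.png

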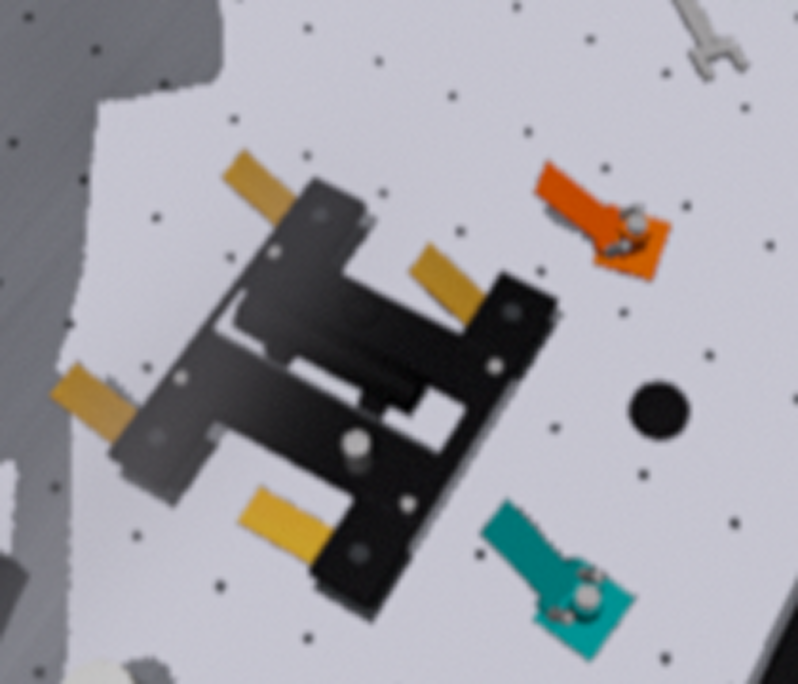

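View pics/t13.png

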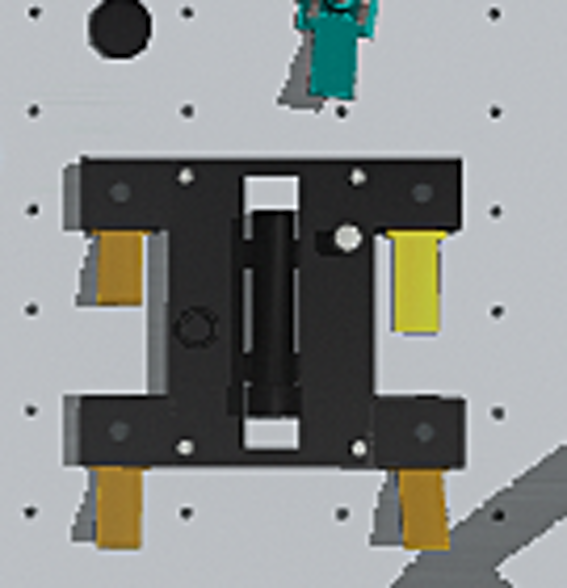

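The far-right tongue now lies flat: bright, with almost no shadow, ending at top-crop (415,332). The plate, post, ring and the other three tongues look as before. One last check of the tongue tip before handing in.

```bash
python3 - <<'E'
from h import *
for a in [0,3,6,10]:
    r=np.radians(a);X=[663-14-72*np.cos(r),-148.5,7+72*np.sin(r)+2]
    print(a,((w2p('top',X)-[225,140])*4.2).round(),((w2p('scene',X)-[140,110])*3.8).round())
a=cv2.imread('pics/t1.png').astype(int);b=cv2.imread('pics/t13.png').astype(int)
d=np.abs(a-b).max(2)>60;ys,xs=np.nonzero(d);print(d.sum(),[(x*50,y*50,int(d[y*50:y*50+50,x*50:x*50+50].sum())) for y in range(12) for x in range(12) if d[y*50:y*50+50,x*50:x*50+50].sum()>40])
order.close_job()
E
```

```text
0 [[415. 331.]] [[247. 502.]]
3 [[416. 330.]] [[247. 500.]]
6 [[416. 329.]] [[246. 499.]]
10 [[417. 328.]] [[246. 496.]]
15813 [(350, 200, 235), (400, 200, 776), (350, 250, 889), (400, 250, 2125), (350, 300, 396), (400, 300, 1307), (450, 450, 43), (500, 450, 1287), (550, 450, 825), (450, 500, 1799), (500, 500, 2100), (550, 500, 345), (350, 550, 51), (400, 550, 1554), (450, 550, 1862), (500, 550, 187)]
the job is handed in; nothing more can be done
```

The job is done and handed in at about 25 s: the far-right corner was the one that rocked, and its shim is now pressed flat.

- **Finding the corner:** I pressed near-right, near-left and far-left, and all three stood firm under 11–25 N. Far-right dipped about 4 mm at roughly 5 N and reached its stop. I held it at 11 N for about 0.8 s and let go.
- **Pressing the shim:** I pressed the far-right tongue down to its stop and held it at about 17 N. I then backed the arm well away from the plate.
- **Last checks:**
  - The tongue tip sits where a flat tongue should: predicted (415,331) and seen at (415,332) in the top-view crop. The picture alone only tells flatness to a few degrees, so the hard stop I felt is the stronger evidence.
  - Comparing top views from before and after, only that tongue and the arm's shadow changed. The plate, the loose parts nearby and the other three shims show no movement. I did not compare the screwdriver, spanner, jar or block.
- **What disagreed:**
  - The real fingertip is about 32 mm behind the reported tool point. The first press therefore met nothing at the stated height. I confirmed the offset from both cameras and by touch, and corrected for it.
  - Triangulating the corner discs gave 43–45 mm against the stated 40 mm.
  - Pressing near-right and near-left also put a sideways load of about 5–7 N on the plate, but it did not shift visibly.

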